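# Brightness check: set the supply and hold the sensor arm over the lamp

### The job

Ready the lamp in the test jig for its brightness check: first turn the supply's dial knob until its white pointer stands at the red mark on the scale, and leave it there. Then take the jig's spring-loaded sensor arm by its orange handle, swing it over the lamp all the way to its stop and keep holding it there: the program finishes while the gripper still holds the arm against the stop, since the spring would swing it back. Do not knock or shift the lamp, nor the other lamps, jar, ring and screwdriver lying about.

Things in the scene. Friction and masses are not known exactly. Their poses are not given: they have to be found in the camera images.
- jig: Lamp test jig, fixed: aluminium base plate 260 x 220 x 10 mm, origin at the centre of its underside, z up, x along its 260 mm side. On it a lamp between four yellow pegs, and a blue hanger column (34 x 40 mm, pivot body up to z 134 mm) about which the sensor arm swings. It may stand left or right of the robot's midline, turned up to 0.25 rad.
- nest (a point): Centre of the lamp's seat on the jig, on the plate's upper face; in the jig's frame at x -40, y -30, z 10 mm.
- swing_pivot (a point): Point on the sensor arm's vertical pivot axis, at the arm's height (150 mm above the bench); in the jig's frame at x 90, y -30 mm. The arm's hub, 44 mm across, reaches up to 170 mm above the bench.
- post_grip (a point): Grip point of the sensor arm's orange handle, an upright round post 16 mm across, 152 to 208 mm above the bench; the point is on its axis at 190 mm, 130 mm from the pivot axis. Under it: the aluminium arm (20 mm wide, top at 152 mm, ending in a 48 mm disc) and the black sensor head (56 mm across, underside at 120 mm). x points along the arm, away from the pivot.
- sensor_arm (a joint): Swing of the sensor arm about its vertical pivot, rad: 0 parked against the black rest pin, 1.2 at the red stop pin, where the arm points along the jig's -x and the sensor head is exactly over the lamp. It grows counter-clockwise seen from above. The spring always drives it back to 0: about 3 N at the handle when parked, about 8 N at the stop; it returns by itself if let go.
- test_lamp: Black in-ground LED spotlight standing upright, 126 mm across its flange, 100 mm high, 0.8 kg; origin at the centre of its underside, z up. It is the one in the jig, standing loose on the plate between the pegs, its top 110 mm above the bench.
- supply: Grey bench supply, a box 200 x 160 mm and 90 mm high, fixed; origin at the centre of its underside, z up, x along its 200 mm side. Its round white dial face is on its top, centred at x -20, y 0 mm. Two terminals 12 mm high stand on the top at x 75, y -45 and -20 mm. It stands on the other side of the midline from the jig, turned up to 0.3 rad.
- dial_grip (a point): Grip point of the black dial knob, on its vertical axis, 114 mm above the bench. The knob has a grip bar 52 mm long, 14 mm thick, 99 to 123 mm above the bench, on a disc 56 mm across. The point's x axis points along the bar towards the end with the white pointer line.
- pointer_tip (a point): Outer end of the white pointer, 34 mm from the knob's axis, 100 mm above the bench.
- red_mark (a point): Middle of the one red mark on the dial's scale (other marks are black), 44.5 mm from the knob's axis, on the box's top. Where the pointer must aim.
- dial (a joint): Knob's angle, rad, growing clockwise seen from above, from 0 to 4.712 over the scale's eleven marks (0.471 apart); it stays where it is left (friction about 0.03 N m). The red mark is the seventh, at 2.827. At joint value q the pointer's heading, counter-clockwise from the supply's x axis, is 2.356 - q. At the start q is somewhere between 1.4 and 2.2.
- lamp_a: Black in-ground LED spotlight standing upright, 126 mm across its flange, 100 mm high, 0.8 kg; origin at the centre of its underside, z up. A bystander at the far edge.
- lamp_b: Black in-ground LED spotlight standing upright, 126 mm across its flange, 100 mm high, 0.8 kg; origin at the centre of its underside, z up. A bystander at the far edge.
- lamp_c: Black in-ground LED spotlight standing upright, 126 mm across its flange, 100 mm high, 0.8 kg; origin at the centre of its underside, z up. A bystander at the left.
- lamp_d: Black in-ground LED spotlight standing upright, 126 mm across its flange, 100 mm high, 0.8 kg; origin at the centre of its underside, z up. A bystander at the right.
- screw_jar: Small jar with a red cap, 44 mm across and 60 mm high, standing close beside the supply, 120 mm from its middle on its +y side; origin at the centre of its underside. A bystander.
- trim_ring: Aluminium trim ring lying flat, 116 mm across, hole 84 mm, 10 mm thick; origin at the centre of its underside. A bystander near the robot, at the left.
- screwdriver: Screwdriver lying on the bench near the robot, at the right. A bystander.
Not all that is in view belongs to the job. Leave any yellow look-alike of the test_lamp alone.

How it is judged:
By the outcome, as a careful person would: the job done as asked, in the order asked, and still so for the second after the job is handed in, while the arm keeps its last pose, push and grip.
It also fails if it takes over 50 s, if anything falls off the work surface, if the arm or the gripper's body presses on something with over 40 N, if the wrist force passes 120 N, or if a joint passes its speed limit or range.

### The arm

A 6-joint arm with a two-finger parallel gripper is mounted at the origin on the work surface. World frame = base frame: x ahead of the robot, y to its left, z up, the work surface at z = 0. Lengths are in mm, angles in rad, forces in N, time in s.
With the tool pointing down it reaches from about 350 to 725 mm from the base axis. Payload 4.3 kg.
Tool frame: the origin (TCP) lies on the centre line of the jaws, within the pads' length; the fingertips stand 17 mm ahead of it and the grasp point (between the pads) lies 2 mm behind it; z points along the fingers, y is the direction in which the jaws open and shut (so a half turn about z gives the same grasp; the last joint's range is limited). The gripper opens to 85 mm and grips with 20 to 120 N. Pads are 22 mm wide; open, the fingers measure 114 mm over their backs; the gripper's body (76 mm by 85 mm) begins 54 mm behind the grasp point. The pads swing forward as they close: fully open they stand 13 mm farther back than shut.
Start: joints at [1.108, 0.377, 0.081, 1.274, 0, 1.46], TCP at [198.686, 539.619, 248.329] pointing down, gripper open.
Joint ranges: [-2.72, 2.72], [-0.84, 1.66], [-1.02, 1.22], [-1.77, 2.12], [-1.37, 1.28], [-3.14, 3.14]. Speed limits (rad/s): [2.57, 2.57, 3.14, 3.14, 3.14, 3.14].

### API

Orientations are given as a 3x3 rotation matrix whose columns are the frame's x, y, z axes.
In Python, from plant import get_obs, capture, order gives the robot as it stands.
- The arm moves only by the tool move_arm, never from a script. Its argument "increments" is one flat list of numbers, 7 for each row, row after row: the closure in counts, from 0 (fully open) to 255 (shut), then the shift along the tool's x, y, z in m, then the turn, a rotation vector about the tool's x, y, z in rad. In form: [grip, x, y, z, rx, ry, rz, grip, x, y, z, rx, ry, rz, ...]. A call has 1 to 5 rows; each row is the pose to reach, as a shift and turn from the pose commanded when the call began, along the tool's axes at that moment; what a row does not reach only later rows make up. A row lasts 1/10 s, in which the tool goes at most 50 mm and 8.59 degrees, less where a joint would pass 70% of its speed; a pose out of reach is approached as far as the arm can. A call with a gripper value outside its range is refused whole. The fingers move at their own pace and stop on an object; the grip force is fixed at half the most. Time passes only in rows, so rows that repeat a pose let the fingers close. It gives the time, the measured TCP pose, the force and the opening at its end, in the units of the state.
- get_obs(): the state, without advancing time (a new reading comes with each control period).
- capture(name): name is "side" or "top"; returns a dict with "frame" (384x512x3 uint8, red, green, blue), "fx", "fy", "cx", "cy" (pixels), "k1" (the pictures are not rectified: a ray, as slopes to the right and down, at radius r is drawn at 1 + k1 r^2 times it, then the intrinsics apply), "rvec" (rotation vector, rad) and "tvec" (3), from world to camera coordinates, as OpenCV has them. Camera axes: x right, y down, z forward; pixel columns grow to the right and rows downward; lengths in mm; the calibration is good to about 2 mm. A picture is of the moment at which its call begins. There is no depth.
- order.hand_in(): hands the job in, once; it reports no verdict.
The state is a dict: "clock": time; "joint_pos": joint angles; "dq": joint speeds; "joint_efforts": joint torques, N m; "tool_pos": TCP position; "orientation": TCP orientation; "wrist_force": force on the tool from outside, world axes, zero at the start; "moment": the same for the moment, N m; "width": finger opening in mm.
Only numpy, scipy, OpenCV 4.12 (cv2) and the standard library are available. Lean on these libraries where they do the work, as an engineer would, in place of code of your own. Each camera call takes 0.05 s, during which the arm holds its last target. There are 200 camera calls.

## Working session

There is one attempt and no reset: what is moved stays moved. The work goes in short steps, Python scripts to look and compute and a tool call to move; the robot and the scene stay as the last step left them, time stands still between calls to the robot, and variables do not carry over. Pictures are saved under pics/ and viewed, about 8 in all and at most 12, crops included, and the job is handed in when it is done.

Besides the shell and the picture viewer there is one more tool, called after "Call:" as name(argument=value, ...) on one line, values as JSON. move_arm: Moves the arm, as the interface text tells. Its arguments: {"type":"object","properties":{"increments":{"type":"array"}},"required":["increments"]}

```bash
mkdir -p pics; cat > h.py <<'E'
import numpy as np, cv2
from plant import get_obs, capture, order
def cam(n):
    c=capture(n); c['K']=np.array([[c['fx'],0,c['cx']],[0,c['fy'],c['cy']],[0,0,1.]]); c['D']=np.array([c['k1'],0,0,0.]); c['rvec']=np.array(c['rvec'],float); c['tvec']=np.array(c['tvec'],float)
    return c
def proj(c,P): return cv2.projectPoints(np.array(P,float).reshape(-1,1,3),c['rvec'],c['tvec'],c['K'],c['D'])[0].reshape(-1,2)
def back(c,px,z):
    u=cv2.undistortPoints(np.array(px,float).reshape(-1,1,2),c['K'],c['D']).reshape(-1,2)
    R=cv2.Rodrigues(c['rvec'])[0]; o=-R.T@c['tvec']; d=np.c_[u,np.ones(len(u))]@R
    return o+d*((np.broadcast_to(z,len(u))-o[2])/d[:,2])[:,None]
def save(c,name,box=None,s=1):
    f=c['frame']; 
    if box: f=f[box[1]:box[3],box[0]:box[2]]
    cv2.imwrite('pics/'+name,cv2.resize(np.ascontiguousarray(f[:,:,::-1]),None,fx=s,fy=s,interpolation=cv2.INTER_CUBIC))
E
python3 - <<'E'
from h import *
a=cam('top');b=cam('side');save(a,'top0.png',s=1.5);save(b,'side0.png',s=1.5)
for c in(a,b):
    R=cv2.Rodrigues(c['rvec'])[0];print(-R.T@c['tvec'],R[2],c['fx'],c['k1'])
o=get_obs();print(o['tool_pos'],np.round(o['orientation'],3).tolist(),o['width'],o['clock'])
E
```

```text
[ 329.74034976   -6.89520201 1662.86929042] [ 0.13710029  0.00220707 -0.99055471] 418.96806651548695 0.014546046090913475
[ 353.63099375 1262.18264087 1081.02907366] [ 0.10508001 -0.79213217 -0.60123608] 418.24507789063614 -0.019678867786444492
[198.43540449 539.08346296 247.45064864] [[-0.938, 0.346, -0.001], [0.346, 0.938, -0.002], [0.0, -0.002, -1.0]] 85.56578947182072 0.1
```

View pics/top0.png

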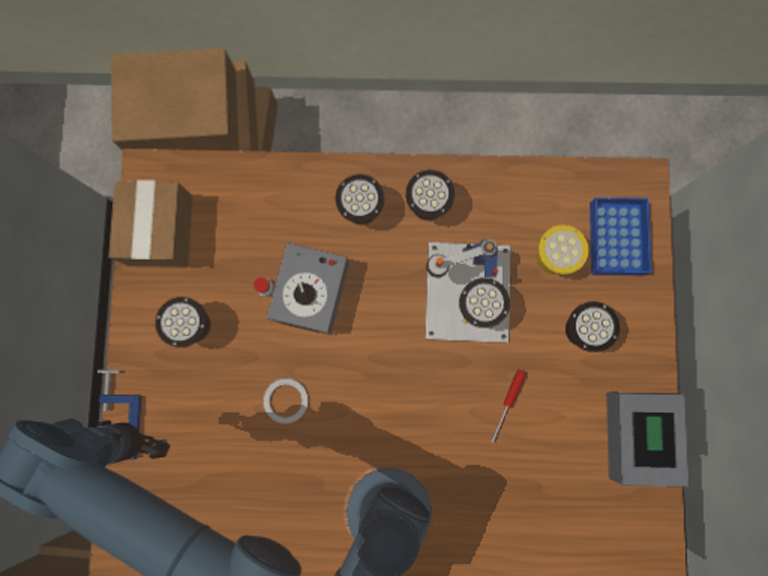

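View pics/side0.png

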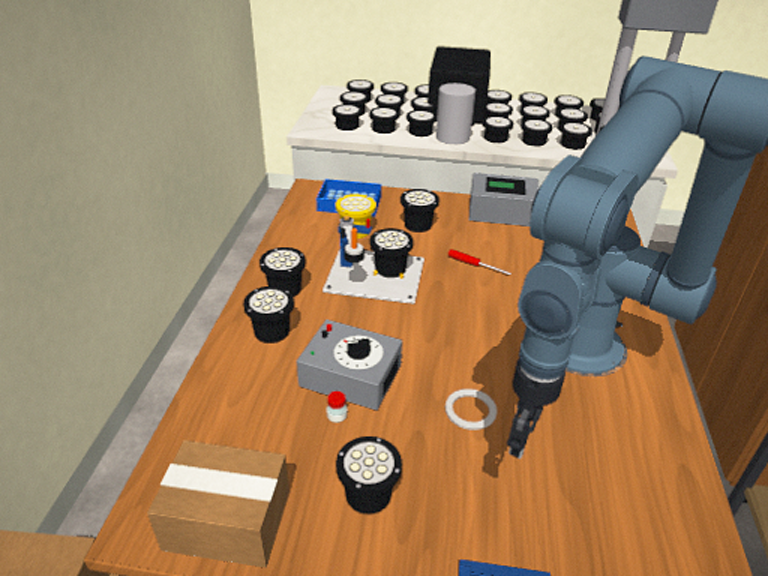

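The top view shows the jig at right (plate corners at about 428,242 and 510,342), with its black lamp at (484,302) between the pegs and the orange handle at (437,264). The supply is at left, with its knob at (305,293). The yellow look-alike at (564,249) is outside the jig. The black lamp fits the description because it stands on the plate between the pegs. Next is an enlarged crop to confirm and measure.

```bash
python3 - <<'E'
from h import *
a=cam('top');b=cam('side')
def crop(c,x0,y0,x1,y1,s): return cv2.resize(np.ascontiguousarray(c['frame'][y0:y1,x0:x1,::-1]),None,fx=s,fy=s,interpolation=cv2.INTER_CUBIC)
i1=crop(a,275,155,345,230,5); i2=crop(a,172,155,242,230,5)
i=np.hstack([i2,i1]);cv2.imwrite('pics/c1.png',i);print(i.shape)
i1=crop(b,210,140,290,205,5); i2=crop(b,195,210,275,275,5)
i=np.hstack([i2,i1]);cv2.imwrite('pics/c2.png',i);print(i.shape)
E
```

```text
(375, 700, 3)
(325, 800, 3)
```

View pics/c1.png

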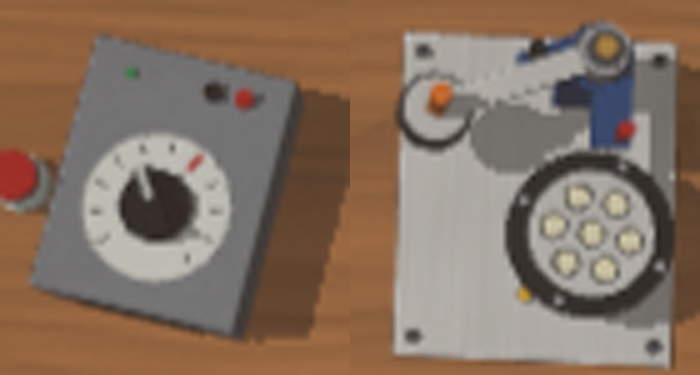

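View pics/c2.png

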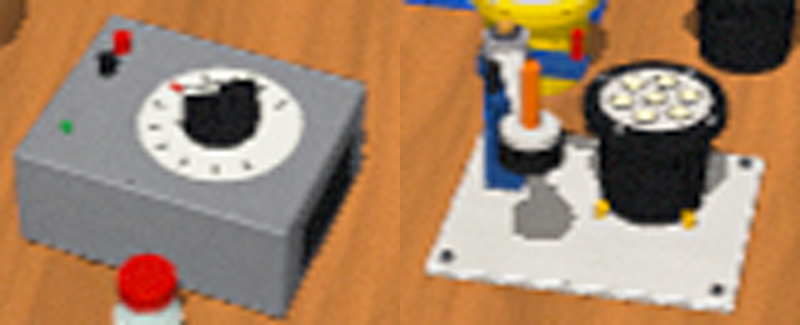

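The crops (5x) confirm it. The supply's dial is centred at about (157,207), the red mark at (196,163) and the pointer tip at about (140,170). On the jig, the orange handle top is at (441,92), the hub at (605,47) and the black lamp in its nest at (591,234). Next I'll compute the world positions.

```bash
python3 - <<'E'
from h import *
a=cam('top');b=cam('side')
T2=lambda p:(np.array(p,float)+.5)/5-.5+[172,155]
T1=lambda p:(np.array(p,float)+.5)/5-.5+[275-70,155]
S2=lambda p:(np.array(p,float)+.5)/5-.5+[195,210]
S1=lambda p:(np.array(p,float)+.5)/5-.5+[210-80,140]
def rect(c,px,z,w,h):
    P=back(c,px,z)[:,:2];print('edges',np.linalg.norm(np.roll(P,-1,0)-P,axis=1).round(1))
    M=np.array([[w/2,h/2],[w/2,-h/2],[-w/2,-h/2],[-w/2,h/2]]); m=P.mean(0);Q=P-m
    th=np.arctan2((M[:,0]*Q[:,1]-M[:,1]*Q[:,0]).sum(),(M*Q).sum());return m,th
f=lambda m,th,x,y:m+np.array([x*np.cos(th)-y*np.sin(th),x*np.sin(th)+y*np.cos(th)])
m,th=rect(a,T2([(98,37),(300,83),(240,337),(32,285)]),90,200,160);print('supply',m,th,'dial',f(m,th,-20,0))
d=back(a,T2([(157,207),(196,163)]),90);print('face,red',d[:,:2],np.linalg.norm(d[1]-d[0]))
d2=back(b,S2([(220,124)]),90);print('face side',d2)
p=back(a,T2([(139,168)]),100);print('tip',p)
D=f(m,th,-20,0)
for D in(D,d[0,:2],d2[0,:2]):
  v=p[0,:2]-D;print('tip r,head,q',np.hypot(*v),2.356-(np.arctan2(v[1],v[0])-th)); v=d[1,:2]-D;print('red q',2.356-(np.arctan2(v[1],v[0])-th),np.hypot(*v))
for c,px in((a,T1([(405,33),(676,45),(670,367),(395,355)])),(b,S1([(475,137),(765,160),(732,312),(428,270)]))):
  z=10
  if c is b: # order: far-left? print only
    print('side corners',back(c,px,10)[:,:2].round(1).tolist());continue
  m,th=rect(c,px,z,260,220);print('jig',m,th)
  pv=f(m,th,90,-30);print('pivot',pv,'nest',f(m,th,-40,-30),'post parked',pv+130*np.array([np.cos(th+np.pi-1.2),np.sin(th+np.pi-1.2)]))
print('hub',back(a,T1([(605,47)]),170),'post',back(a,T1([(441,92)]),208),'lamp',back(a,T1([(591,234)]),110))
print('side post',back(b,S1([(530,66)]),208),'lamp',back(b,S1([(656,102)]),110))
E
```

```text
edges [159.2 199.  162.1 196.2]
supply [561.51906001 214.13798491] -0.21160538064049503 dial [541.96516007 218.33857976]
face,red [[544.08046333 221.5621984 ]
 [578.36264672 193.20684144]] 44.48926125284183
face side [[541.12611063 220.7809154   90.        ]]
tip [[572.17939448 234.79980477 100.        ]]
tip r,head,q 34.40743945647864 1.6455394761951143
red q 2.748702738187302 44.23099937181329
tip r,head,q 31.060974779784644 1.7041273168377358
red q 2.835452664676041 44.48926125284183
tip r,head,q 34.07103898183025 1.7203386194849406
red q 2.7817952193573907 46.33453544652394
edges [218.2 259.1 216.8 259.6]
jig [ 569.84427959 -200.30546931] -0.024198866224617973
pivot [ 659.09203441 -232.47437137] nest [ 529.13009558 -229.32882578] post parked [ 614.93108953 -110.20495186]
side corners [[698.6, -293.7], [433.3, -304.4], [439.4, -79.9], [696.8, -91.3]]
hub [[ 658.60568787 -231.17783837  170.        ]] post [[ 615.723933   -109.60423696  208.        ]] lamp [[ 529.10681239 -229.39152982  110.        ]]
side post [[ 612.75480899 -111.418628    208.        ]] lamp [[ 525.77947552 -228.42033754  110.        ]]
```

Call:
move_arm(increments=[0, -0.043, -0.018, 0.0, 0, 0, -0.08, 0, -0.086, -0.036, 0.0, 0, 0, -0.16, 0, -0.13, -0.054, 0.0, 0, 0, -0.24, 0, -0.173, -0.072, 0.0, 0, 0, -0.32, 0, -0.216, -0.09, 0, 0, 0, -0.4])

```text
clock: 0.8
tool_pos: [371.3, 379.1, 248.4]
orientation: [[-0.999, -0.051, 0.0], [-0.051, 0.999, 0.0], [-0.0, 0.0, -1.0]]
wrist_force: [-0.3, 0.4, -0.7]
width: 85.5
```

Call:
move_arm(increments=[0, -0.0335, 0.0355, 0.006, 0, 0, -0.08, 0, -0.067, 0.071, 0.012, 0, 0, -0.16, 0, -0.1, 0.106, 0.018, 0, 0, -0.24, 0, -0.134, 0.142, 0.024, 0, 0, -0.32, 0, -0.167, 0.177, 0.03, 0, 0, -0.408])

```text
clock: 1.3
tool_pos: [522.8, 557.8, 219.6]
orientation: [[-0.907, -0.421, 0.0], [-0.421, 0.907, 0.0], [-0.0, 0.0, -1.0]]
wrist_force: [0.6, 1.0, 0.7]
width: 85.7
```

The second call's y sign was wrong, so the tool went left. It is still high and clear of everything. From here a helper will work out the shifts.

```bash
cat >> h.py <<'E'
def to(P,a):
    o=get_obs();R=np.array(o['orientation']);t=np.array(P)-o['tool_pos']
    T=np.array([[np.cos(a),np.sin(a),0],[np.sin(a),-np.cos(a),0],[0,0,-1]])
    print('shift m',(R.T@t/1000).round(4),'rot',cv2.Rodrigues(R.T@T)[0].ravel().round(4),'dist',np.linalg.norm(t).round(1))
E
python3 -c "
from h import *
to([542.5,220,200],3.596)"
```

```text
shift m [ 0.1243 -0.3147  0.0195] rot [ 0.0002  0.0002 -0.0201] dist 338.9
```

Call:
move_arm(increments=[0, 0.0178, -0.045, 0, 0, 0, -0.02, 0, 0.0355, -0.09, 0, 0, 0, -0.02, 0, 0.053, -0.135, 0, 0, 0, -0.02, 0, 0.071, -0.18, 0, 0, 0, -0.02, 0, 0.089, -0.225, 0, 0, 0, -0.02])

```text
clock: 1.8
tool_pos: [534.9, 313.1, 220.4]
orientation: [[-0.9, -0.437, -0.0], [-0.437, 0.9, -0.0], [0.0, -0.0, -1.0]]
wrist_force: [0.4, -0.8, -0.6]
width: 85.2
```

Call:
move_arm(increments=[0, 0.018, -0.045, 0.01, 0, 0, 0, 0, 0.0355, -0.09, 0.02, 0, 0, 0, 0, 0.0355, -0.09, 0.02, 0, 0, 0])

```text
clock: 2.1
tool_pos: [541.2, 212.7, 199.4]
orientation: [[-0.903, -0.43, -0.003], [-0.43, 0.903, -0.003], [0.004, -0.001, -1.0]]
wrist_force: [0.2, 0.7, -1.0]
width: 85.3
```

```bash
python3 -c "
from h import *
to([542.5,220,120],3.596)
c=cam('side');save(c,'s1.png',(180,150,320,290),4);o=get_obs();print(o['tool_pos'],o['joint_pos'])"
```

```text
shift m [-0.0046  0.0062  0.0794] rot [-0.0013 -0.0044 -0.01  ] dist 79.7
[541.63805501 215.52189073 200.18523449] [ 2.69869884e-01  4.11622932e-01  7.34615638e-03  1.16877696e+00
  5.86690512e-05 -1.76799123e-01]
```

View pics/s1.png

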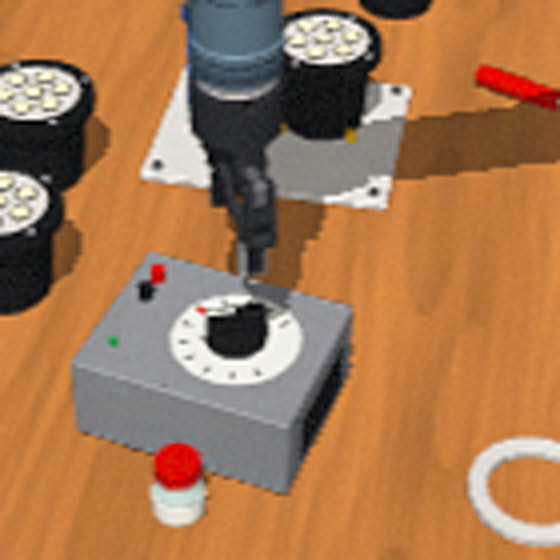

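The view shows the open gripper above the knob (knob at 237,330, fingers about 80 mm above it), clear of everything. I'm descending.

Call:
move_arm(increments=[0, -0.0046, 0.006, 0.02, 0, 0, -0.01, 0, -0.0046, 0.006, 0.04, 0, 0, -0.01, 0, -0.0046, 0.006, 0.06, 0, 0, -0.01, 0, -0.0046, 0.006, 0.078, 0, 0, -0.01, 0, -0.0046, 0.006, 0.078, 0, 0, -0.01])

```text
clock: 2.65
tool_pos: [541.8, 226.8, 120.5]
orientation: [[-0.895, -0.447, -0.004], [-0.447, 0.895, -0.001], [0.004, 0.001, -1.0]]
wrist_force: [-0.3, -0.4, -0.1]
width: 85.8
```

Call:
move_arm(increments=[160, 0, 0, 0, 0, 0, 0, 200, 0, 0, 0, 0, 0, 0, 255, 0, 0, 0, 0, 0, 0, 255, 0, 0, 0, 0, 0, 0, 255, 0, 0, 0, 0, 0, 0])

```text
clock: 3.15
tool_pos: [545.2, 224.6, 123.9]
orientation: [[-0.896, -0.445, 0.004], [-0.445, 0.896, -0.003], [-0.002, -0.004, -1.0]]
wrist_force: [-1.2, -5.2, 11.3]
width: 13.0
```

```bash
python3 -c "
from h import *
to([542.5,220,120],3.596)
o=get_obs();print(o['tool_pos'],o['wrist_force'],o['moment'],o['width'],o['joint_pos'])"
```

```text
shift m [ 0.0045 -0.0029  0.0039] rot [-0.0042  0.002   0.0064] dist 6.7
[545.24062995 224.63258142 123.91645904] [-1.19079551 -5.15176656 11.3492326 ] [-0.48214402  0.44550488  0.06260729] 12.996520691943088 [ 0.28517121  0.46705071 -0.11064291  0.99045083 -0.00383926 -0.17564473]
```

Grip made (width 13), but the tool was lifted 3.4 mm by an 11 N upward push, because the fingertips swing forward as they close. I'll open, centre, raise it a little and regrip.

Call:
move_arm(increments=[140, 0, 0, -0.005, 0, 0, 0, 140, 0, 0, -0.005, 0, 0, 0, 140, 0, 0, -0.005, 0, 0, 0])

```text
clock: 3.45
tool_pos: [543.8, 226.0, 128.2]
orientation: [[-0.895, -0.445, 0.0], [-0.445, 0.895, 0.001], [-0.001, 0.0, -1.0]]
wrist_force: [-0.0, 0.2, -1.0]
width: 38.5
```

```bash
python3 -c "
from h import *
to([541.7,221.8,125],3.596)
o=get_obs();print(o['tool_pos'],o['wrist_force'],o['moment'],o['width'])"
```

```text
shift m [ 0.0037 -0.0028  0.0032] rot [0.0004 0.0006 0.0071] dist 5.7
[543.78193377 225.96015369 128.22364808] [-0.04986712  0.19314765 -1.0392383 ] [-0.00312935 -0.05488771 -0.01989915] 38.466768220401235
```

Call:
move_arm(increments=[140, 0.004, -0.003, 0.002, 0, 0, 0, 140, 0.004, -0.003, 0.002, 0, 0, 0, 200, 0.004, -0.003, 0.002, 0, 0, 0, 255, 0.004, -0.003, 0.002, 0, 0, 0, 255, 0.004, -0.003, 0.002, 0, 0, 0])

```text
clock: 3.95
tool_pos: [540.9, 222.0, 126.1]
orientation: [[-0.895, -0.446, -0.001], [-0.446, 0.895, 0.002], [0.0, 0.002, -1.0]]
wrist_force: [-2.7, 3.2, 2.7]
width: 12.0
```

```bash
python3 -c "
from h import *
to([541.7,221.8,125],3.596)
o=get_obs();print(o['tool_pos'],o['wrist_force'],o['moment'],o['width'])"
```

```text
shift m [-0.0006 -0.0005  0.0011] rot [ 0.0018 -0.0001  0.0076] dist 1.3
[540.93381989 221.99475579 126.07951543] [-2.66707991  3.15049043  2.67558703] [0.36971321 0.4573949  0.06794049] 12.020226169411295
```

Call:
move_arm(increments=[255, 0, 0, 0, 0, 0, 0.1, 255, 0, 0, 0, 0, 0, 0.2, 255, 0, 0, 0, 0, 0, 0.3, 255, 0, 0, 0, 0, 0, 0.4, 255, 0, 0, 0, 0, 0, 0.5])

```text
clock: 4.45
tool_pos: [540.9, 221.9, 126.1]
orientation: [[-0.999, 0.042, -0.001], [0.042, 0.999, 0.001], [0.001, 0.001, -1.0]]
wrist_force: [-2.2, 1.5, 2.9]
width: 12.3
```

Call:
move_arm(increments=[255, 0, 0, 0, 0, 0, 0.1, 255, 0, 0, 0, 0, 0, 0.2, 255, 0, 0, 0, 0, 0, 0.3, 255, 0, 0, 0, 0, 0, 0.4, 255, 0, 0, 0, 0, 0, 0.5])

```text
clock: 4.95
tool_pos: [540.8, 221.8, 126.1]
orientation: [[-0.857, 0.516, -0.001], [0.516, 0.857, 0.001], [0.001, 0.0, -1.0]]
wrist_force: [-2.9, 1.8, 1.8]
width: 12.0
```

Call:
move_arm(increments=[255, 0, 0, 0, 0, 0, 0.07, 255, 0, 0, 0, 0, 0, 0.14, 255, 0, 0, 0, 0, 0, 0.14, 255, 0, 0, 0, 0, 0, 0.14])

```text
clock: 5.35
tool_pos: [540.8, 221.8, 126.0]
orientation: [[-0.78, 0.626, -0.001], [0.626, 0.78, 0.001], [0.001, 0.0, -1.0]]
wrist_force: [-4.9, 3.3, 3.5]
width: 12.2
```

```bash
python3 -c "
from h import *
o=get_obs();R=np.array(o['orientation']);print(o['tool_pos'],o['wrist_force'],o['moment'],o['width'],np.arctan2(-R[1,0],-R[0,0]))
c=cam('side');save(c,'s2.png',(195,210,275,275),9)"
```

```text
[540.80000797 221.76678737 126.03639818] [-4.90707766  3.34009118  3.50707216] [ 0.46072876  0.9068515  -0.06104319] 12.173030124566006 -0.6767021099930896
```

View pics/s2.png

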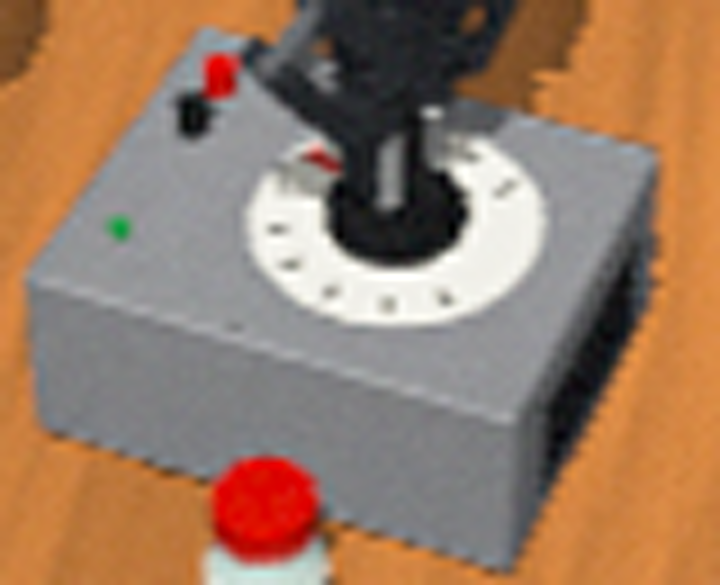

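The red mark is at about (318,160) and the tool heading is -0.677, close to the computed -0.68. The gripper hides the pointer, so I'll release, rise, move off and check.

Call:
move_arm(increments=[140, 0, 0, 0, 0, 0, 0, 100, 0, 0, 0, 0, 0, 0, 100, 0, 0, -0.04, 0, 0, 0, 100, 0, 0, -0.08, 0, 0, 0, 100, 0, 0, -0.12, 0, 0, 0])

```text
clock: 5.9
tool_pos: [541.8, 220.7, 247.0]
orientation: [[-0.778, 0.628, 0.0], [0.628, 0.778, -0.001], [-0.001, -0.001, -1.0]]
wrist_force: [-0.6, -0.2, -0.4]
width: 52.2
```

```bash
python3 -c "
from h import *
o=get_obs();print(o['tool_pos'],o['joint_pos'])
to([560,50,250],2.46)"
```

```text
[541.76813579 220.67271315 246.99119944] [ 2.78967247e-01  3.98473498e-01  1.08994465e-01  1.28119073e+00
 -1.16208008e-03  9.57704206e-01]
shift m [-0.1213 -0.1214 -0.0028] rot [-0.0006  0.001   0.0029] dist 171.7
```

Call:
move_arm(increments=[60, -0.03, -0.03, -0.005, 0, 0, 0.1, 60, -0.06, -0.06, -0.01, 0, 0, 0.2, 60, -0.09, -0.09, -0.015, 0, 0, 0.3, 60, -0.12, -0.12, -0.02, 0, 0, 0.4, 60, -0.12, -0.12, -0.02, 0, 0, 0.54])

```text
clock: 6.4
tool_pos: [561.1, 47.1, 266.7]
orientation: [[-0.334, 0.943, 0.003], [0.943, 0.334, -0.003], [-0.004, 0.002, -1.0]]
wrist_force: [-0.6, 1.0, 0.4]
width: 65.4
```

```bash
python3 -c "
from h import *
o=get_obs();print(o['tool_pos'],o['width'])
to([614.5,-110.5,265],1.917)
a=cam('top');b=cam('side')
def crop(c,x0,y0,x1,y1,s): return cv2.resize(np.ascontiguousarray(c['frame'][y0:y1,x0:x1,::-1]),None,fx=s,fy=s,interpolation=cv2.INTER_CUBIC)
cv2.imwrite('pics/d.png',np.hstack([crop(a,183,175,223,215,10),crop(b,217,220,257,260,10)]))"
```

```text
[561.11220232  47.06381303 266.71153675] 65.40145031761769
shift m [-0.1663 -0.0023  0.0024] rot [ 0.0016  0.004  -0.0056] dist 166.4
```

View pics/d.png

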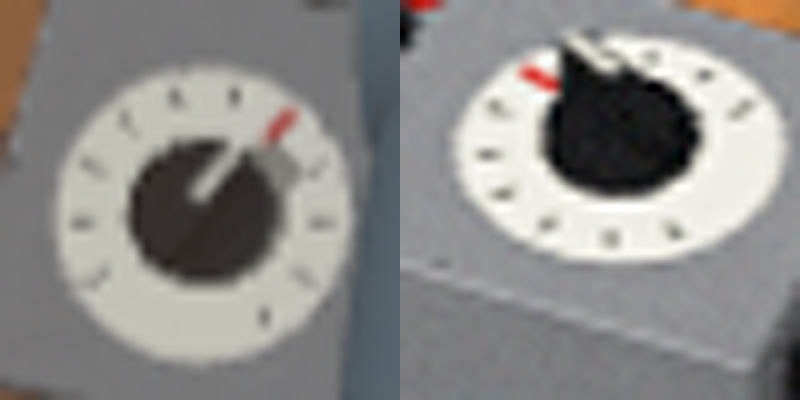

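```bash
python3 - <<'E'
from h import *
a=cam('top')
T=lambda p:(np.array(p,float)+.5)/10-.5+[183,175]
U=lambda p:((p-[183,175])+.5)*10-.5
C=back(a,T([(205,213)]),90)[0];red=back(a,T([(281,126)]),90)[0];v=red-C
print('C',C,'red r',np.hypot(*v[:2]),'head',np.arctan2(v[1],v[0]))
for z in(90,100,124):print(z,'axis px',U(proj(a,[C[0],C[1],z])))
for z in(100,112,124):
  p=back(a,T([(198,198),(241,142)]),z);d=p[1]-p[0];w=p[1]-C
  print(z,'line head',np.arctan2(d[1],d[0]),'tip head',np.arctan2(w[1],w[0]),np.hypot(*w[:2]),'inner off',(p[0]-C)[:2])
# sub-pixel: white pointer pixels and red pixels
f=a['frame'].astype(int)[175:215,183:223]
rm=np.clip(f[:,:,0]-f[:,:,1]-30,0,None).astype(float);rm[:,:20]=0;rm[:5]=0;rm[20:]=0
ys,xs=np.mgrid[:40,:40];print('red cen',(rm*xs).sum()/rm.sum()+183,(rm*ys).sum()/rm.sum()+175)
r=back(a,[((rm*xs).sum()/rm.sum()+183,(rm*ys).sum()/rm.sum()+175)],90)[0]-C;print('red head',np.arctan2(r[1],r[0]),np.hypot(*r[:2]))
E
```

```text
C [544.65741926 221.39440383  90.        ] red r 43.71175113974073 head -0.6836988248243607
90 axis px [[205. 213.]]
100 axis px [[201.28108072 209.33735539]]
124 axis px [[192.16204562 200.35642027]]
100 line head -0.6190339840970903 tip head -0.495671107681607 29.465712021730017 inner off [4.28774981 1.39703602]
112 line head -0.6190339840970909 tip head -0.5767863587658323 28.716008029729746 inner off [ 2.60465459 -0.36654058]
124 line head -0.6190339840970907 tip head -0.6616577978205808 28.164564508620177 inner off [ 0.92155937 -2.13011717]
red cen 210.6010101010101 186.95454545454547
red head -0.669266317411783 44.16243139501322
```

```bash
python3 - <<'E'
from h import *
a=cam('top');b=cam('side')
from scipy.ndimage import map_coordinates as mc
C=np.array([543.3,221.2])
for c,n in((a,'top'),(b,'side')):
  g=c['frame'].astype(float).mean(2)
  for dC in([0,0],[1.5,0],[-1.5,0],[0,1.5],[0,-1.5]):
    H=np.arange(-1.0,-.3,.01);s=[]
    for h in H:
      P=[[C[0]+dC[0]+r*np.cos(h),C[1]+dC[1]+r*np.sin(h),123.5] for r in np.linspace(6,25,15)]
      p=proj(c,P);s.append(mc(g,[p[:,1],p[:,0]],order=1).mean())
    s=np.array(s);w=np.clip(s-s.max()*.75,0,None);print(n,dC,'best',H[s.argmax()].round(3),(w*H).sum()/w.sum(),s.max().round(0))
print((( proj(b,[[C[0]+r*np.cos(-.68),C[1]+r*np.sin(-.68),123.5] for r in (0,26)])-[217,220]+.5)*10-.5).round(0))
E
```

```text
top [0, 0] best -0.61 -0.5957643306853239 151.0
top [1.5, 0] best -0.65 -0.6451942921301257 153.0
top [-1.5, 0] best -0.56 -0.5430080339631134 149.0
top [0, 1.5] best -0.69 -0.6711080171822262 150.0
top [0, -1.5] best -0.54 -0.5169855201394606 150.0
side [0, 0] best -0.81 -0.8247963620841549 194.0
side [1.5, 0] best -0.88 -0.8629635469297989 190.0
side [-1.5, 0] best -0.75 -0.781547075477661 196.0
side [0, 1.5] best -0.88 -0.8688069898849891 190.0
side [0, -1.5] best -0.75 -0.7699612708276107 195.0
[[214.  76.]
 [164.  38.]]
```

The dial now agrees. The tool heading at release was -0.677, the red mark reads -0.67 to -0.684, and the pointer line reads -0.65 from the top view. The difference is about 0.03 rad or less, so I'm going on to the handle.

Call:
move_arm(increments=[30, -0.042, 0, 0, 0, 0, 0, 30, -0.084, 0, 0, 0, 0, 0, 30, -0.125, -0.001, 0, 0, 0, 0, 30, -0.166, -0.002, 0, 0, 0, 0, 30, -0.166, -0.002, 0, 0, 0, 0])

```text
clock: 7.15
tool_pos: [616.3, -107.7, 264.8]
orientation: [[-0.343, 0.939, 0.0], [0.939, 0.343, -0.002], [-0.002, -0.001, -1.0]]
wrist_force: [0.6, 1.7, -0.0]
width: 75.6
```

```bash
python3 -c "
from h import *
o=get_obs();print(o['tool_pos'],o['joint_pos'],o['width'])
to([614.5,-110.5,188],1.917)
c=cam('side');save(c,'s3.png',(200,120,300,210),6)"
```

```text
[ 616.25817337 -107.65577784  264.76716847] [-0.2733988   0.48442132  0.28745943  1.37327204 -0.00192094  0.94689758] 75.58502331055296
shift m [-0.0019 -0.0026  0.0768] rot [-0.0007  0.0019  0.0043] dist 76.8
```

View pics/s3.png

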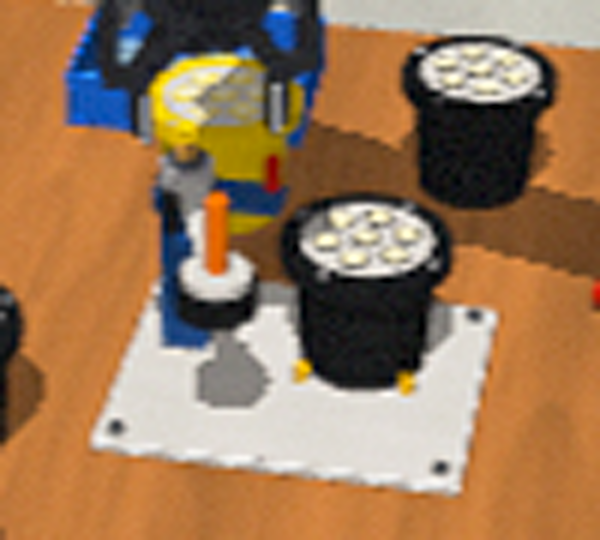

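The open fingers (x about 148 and 280) straddle the orange post (x about 216) from above. I'm descending to grip it.

Call:
move_arm(increments=[30, -0.002, -0.002, 0.02, 0, 0, 0, 30, -0.002, -0.0026, 0.04, 0, 0, 0, 30, -0.002, -0.0026, 0.06, 0, 0, 0, 30, -0.002, -0.0026, 0.075, 0, 0, 0, 30, -0.002, -0.0026, 0.075, 0, 0, 0])

```text
clock: 7.7
tool_pos: [611.3, -104.2, 188.4]
orientation: [[-0.348, 0.937, -0.005], [0.937, 0.348, 0.002], [0.003, -0.004, -1.0]]
wrist_force: [-0.3, 0.3, -0.5]
width: 75.1
```

Call:
move_arm(increments=[140, 0, 0, 0, 0, 0, 0, 200, 0, 0, 0, 0, 0, 0, 255, 0, 0, 0, 0, 0, 0, 255, 0, 0, 0, 0, 0, 0, 255, 0, 0, 0, 0, 0, 0])

```text
clock: 8.2
tool_pos: [611.8, -107.4, 192.1]
orientation: [[-0.345, 0.939, -0.002], [0.939, 0.345, -0.002], [-0.001, -0.003, -1.0]]
wrist_force: [-6.0, -1.5, 6.5]
width: 14.5
```

```bash
python3 -c "
from h import *
o=get_obs();print(o['tool_pos'],o['wrist_force'],o['moment'],o['width'])
pv=np.array([658.9,-231.8]);d=o['tool_pos'][:2]-pv;print(np.hypot(*d),np.arctan2(d[1],d[0])+.0242-np.pi+1.2)"
```

```text
[ 611.82359884 -107.3981792   192.08782696] [-6.01525766 -1.46890017  6.50930264] [-0.28470492  1.2272898  -0.02539889] 14.491528677202625
133.0112798376374 0.015171180439469412
```

Gripped: width 14.5 mm, and the radius of about 133 mm and angle of about 0.015 rad match the parked pose. I'm swinging along the arc in steps of 0.08 rad.

Call:
move_arm(increments=[255, -0.0004, -0.0105, 0, 0, 0, -0.08, 255, -0.0017, -0.021, 0, 0, 0, -0.16, 255, -0.0038, -0.0314, 0, 0, 0, -0.24, 255, -0.0067, -0.0415, 0, 0, 0, -0.32, 255, -0.0104, -0.0514, 0, 0, 0, -0.4])

```text
clock: 8.7
tool_pos: [568.4, -133.1, 192.1]
orientation: [[-0.686, 0.728, 0.001], [0.728, 0.686, 0.003], [0.001, 0.003, -1.0]]
wrist_force: [-0.3, 3.7, 4.7]
width: 14.4
```

```bash
cat > st.py <<'E'
from h import *
o=get_obs();R=np.array(o['orientation']);print(o['tool_pos'],np.round(o['wrist_force'],1),np.round(o['moment'],2),o['width'],o['joint_pos'][5])
pv=np.array([658.9,-231.8]);d=o['tool_pos'][:2]-pv;print('r',np.hypot(*d),'q',(np.arctan2(d[1],d[0])%(2*np.pi))+.0242-np.pi+1.2,'tool a-based',np.arctan2(R[1,0],R[0,0])%(2*np.pi)+.0242-np.pi+1.2)
E
python3 st.py
```

```text
[ 568.36906443 -133.06466114  192.0896366 ] [-0.3  3.7  4.7] [ 0.65  0.4  -0.34] 14.435751943322959 0.4749346219467678
r 133.95714775375117 q 0.39548048861118956 tool a-based 0.4091501223655014
```

Call:
move_arm(increments=[255, -0.0004, -0.0105, 0, 0, 0, -0.08, 255, -0.0017, -0.021, 0, 0, 0, -0.16, 255, -0.0038, -0.0314, 0, 0, 0, -0.24, 255, -0.0067, -0.0415, 0, 0, 0, -0.32, 255, -0.0104, -0.0514, 0, 0, 0, -0.4])

```text
clock: 9.2
tool_pos: [536.7, -175.1, 192.1]
orientation: [[-0.915, 0.403, -0.001], [0.403, 0.915, 0.004], [0.003, 0.003, -1.0]]
wrist_force: [-5.2, 7.0, 9.1]
width: 14.7
```

```bash
python3 st.py
```

```text
[ 536.65115895 -175.12494834  192.06472469] [-5.2  7.   9.1] [ 1.05  0.96 -0.29] 14.663529461479971 -0.014461632868559908
r 134.74732137545504 q 0.7900907538113955 tool a-based 0.8092975239215721
```

Call:
move_arm(increments=[255, -0.0004, -0.0105, 0, 0, 0, -0.08, 255, -0.0017, -0.021, 0, 0, 0, -0.16, 255, -0.0038, -0.0314, 0, 0, 0, -0.24, 255, -0.0059, -0.039, 0, 0, 0, -0.3, 255, -0.0084, -0.0465, 0, 0, 0, -0.36])

```text
clock: 9.7
tool_pos: [524.1, -221.2, 192.0]
orientation: [[-0.998, 0.056, -0.004], [0.056, 0.998, 0.003], [0.004, 0.003, -1.0]]
wrist_force: [-8.6, 7.4, 11.7]
width: 14.1
```

```bash
python3 st.py
```

```text
[ 524.11606722 -221.18367915  192.04183169] [-8.6  7.4 11.7] [ 0.99  1.68 -0.24] 14.093446329918676 -0.4549396555663987
r 135.2013861041638 q 1.145596805643932 tool a-based 1.167920185189072
```

Call:
move_arm(increments=[255, 0.001, -0.003, 0, 0, 0, -0.02, 255, 0.001, -0.005, 0, 0, 0, -0.035, 255, 0.002, -0.007, 0, 0, 0, -0.04, 255, 0.002, -0.009, 0, 0, 0, -0.04])

```text
clock: 10.1
tool_pos: [523.6, -229.4, 192.0]
orientation: [[-1.0, 0.017, -0.0], [0.017, 1.0, 0.005], [0.0, 0.005, -1.0]]
wrist_force: [-4.1, 12.0, 8.7]
width: 14.4
```

```bash
python3 st.py
```

```text
[ 523.58665458 -229.37025261  192.04490327] [-4.1 12.   8.7] [1.8  0.6  0.08] 14.399256168575477 -0.5086929293981408
r 135.3351584820874 q 1.206245479039248 tool a-based 1.206990091427574
```

Call:
move_arm(increments=[255, 0, -0.002, 0, 0, 0, 0, 255, 0, -0.004, 0, 0, 0, 0, 255, 0, -0.004, 0, 0, 0, 0])

```text
clock: 10.4
tool_pos: [523.6, -229.8, 192.0]
orientation: [[-1.0, 0.015, 0.001], [0.015, 1.0, 0.012], [-0.0, 0.012, -1.0]]
wrist_force: [-2.9, 18.7, 12.3]
width: 14.2
```

```bash
python3 st.py; python3 -c "
from h import *
a=cam('top');b=cam('side')
def crop(c,x0,y0,x1,y1,s): return cv2.resize(np.ascontiguousarray(c['frame'][y0:y1,x0:x1,::-1]),None,fx=s,fy=s,interpolation=cv2.INTER_CUBIC)
cv2.imwrite('pics/e.png',np.hstack([crop(a,165,115,345,265,2),crop(b,200,110,300,210,3)[:300]]))"
```

```text
[ 523.58534615 -229.80698326  192.03980618] [-2.9 18.7 12.3] [2.87 0.59 0.09] 14.248598840996214 -0.5147069932841929
r 135.32933038798961 q 1.2094723072948017 tool a-based 1.2090672798398294
```

View pics/e.png

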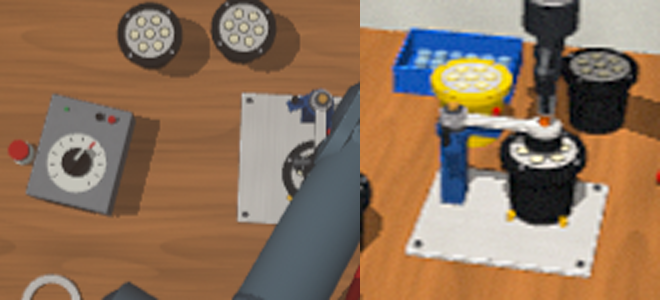

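The arm has stalled on the stop: 4 mm more command moved it 0.4 mm and raised the push from 12 to 18.7 N. The sensor head is over the lamp (side crop, about 545,130), and the lamp is still between its pegs. Handing in.

```bash
python3 -c "
from plant import order
print(order.hand_in())"
```

```text
the job is handed in; nothing more can be done
None
```

I handed the job in at about 10.5 s, with the dial at the red mark and the gripper holding the sensor arm against its stop. No verdict was reported.

- **Dial:** I turned the knob 1.14 rad clockwise and left it there. The gripper heading at release was -0.677 rad. The red mark measures -0.67 to -0.684 rad, so they agree within about 0.01 rad. The pictures agree less well: the top view put the pointer about 0.03 rad off the mark. The side view scattered more, at -0.75 to -0.88 rad depending on the assumed knob centre, so I trusted the gripper heading.
- **Sensor arm:** It reads 1.209 rad against the stop's nominal 1.2. It has stalled there: 4 mm more push moved it 0.4 mm. The tool pushes about 19 N sideways, of which about 8 N is the spring, and the grip width is 14.2 mm.
- **Surroundings:** In the last pictures the test lamp stands between its pegs. The other lamps I could see, the jar and the ring look unmoved, but I did not measure them. The screwdriver and lamps C and D were not all in those crops.
- **Missteps:** One move went the wrong way in y, high up and clear of everything. The first grip on the knob pushed the tool up 3.4 mm at 11 N, so I regripped.

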